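Wind down the castle nut of a filter holder and lock it with its pin

ROBOT

A 7-joint arm with a two-finger parallel gripper is mounted at the origin on the work surface. World frame = base frame: x ahead of the robot, y to its left, z up, the work surface at z = 0. Lengths are in mm, angles in degrees, forces in N, time in s.
With the tool pointing down it reaches from about 425 to 925 mm from the base axis. Payload 6.8 kg.
Tool frame: the origin (TCP) lies at the very end of the fingers, on their centre line; the grasp point (between the pads) lies bot.tcp_to_grasp behind it (bot.tcp_to_grasp is the distance from the TCP to the grasp point, in mm); z points along the fingers, y is the line along which they close (so a half turn about z gives the same grasp; the last joint's range is limited). The gripper opens to 88 mm and grips with 3 to 60 N. Pads are 20 mm wide; open, the fingers measure 115 mm over their backs; the gripper's body (75 mm by 178 mm) begins 61 mm behind the grasp point.
Start: joints at [60.269, 27.33, 1.283, 89.118, -0.659, 63.558, -4.761], TCP at [269.567, -618.855, 222.664] pointing down, gripper open.
Joint ranges: [-169.35, 169.35], [-19.33, 120.38], [-80.79, 83.38], [13.8, 139.57], [-78.32, 258.32], [9.67, 109.79], [-169.56, 169.56]. Speed limits (degrees/s): [136.94, 136.94, 180, 180, 180, 180, 180].

INTERFACE

Orientations are given as a 3x3 rotation matrix whose columns are the frame's x, y, z axes.
In Python, from workcell import bot, imaging gives the robot as it stands.
- The arm moves only by the tool drive_tool, never from a script. Its argument "plan" is a list of rows, each a list of 2 entries, a list of its own where there are three numbers: the shift along the tool's x, y, z in m, then the turn about the tool's z in degrees. In form: [[[tx, ty, tz], spin], ...]. A call has 1 to 8 rows; each row shifts and turns the commanded pose from where the row before left it, along the tool's axes as they then stand; what a row does not reach is not made up. A row lasts 1/12 s, in which the tool goes at most 41.7 mm and 7.16 degrees, less where a joint would pass 70% of its speed; a pose out of reach is approached as far as the arm can. A call with a gripper value outside its range is refused whole. "claw" is the opening, from -1 (shut) to 1 (fully open), set as the call begins (left out, the last holds). The fingers move at their own pace and stop on an object; "force" is the grip in N (left out, the last holds). Time passes only in rows, so rows that do not move let the fingers close. It gives the time, the measured TCP pose, the force, the opening and the grip force at its end, in the units of the state.
- bot.get_obs(): the state, without advancing time (a new reading comes with each control period).
- imaging.grab_frame(name): name is "scene" or "top" or "wrist"; returns a dict with "frame" (420x560x3 uint8, blue, green, red), "mtx" (3x3 intrinsics, pixels), "R" (3x3) and "t" (3): a world point X has camera coordinates R X + t. Camera axes: x right, y down, z forward; pixel columns grow to the right and rows downward; lengths in mm; the calibration is good to about 2 mm. A picture is of the moment at which its call begins. There is no depth.
- bot.close_job(): hands the job in; it is judged then, once.
The state is a dict: "time_s": time; "joint_positions": joint angles; "dq": joint speeds; "joint_torque": joint torques, N m; "tcp_pos": TCP position; "tcp_rot": TCP orientation; "force": force on the tool from outside, world axes, zero at the start; "moment": the same for the moment, N m; "finger_gap": finger opening in mm; "gripper_force": force on a finger pad.
Only numpy, scipy, OpenCV 4.12 (cv2) and the standard library are available. Lean on these libraries where they do the work, as an engineer would, in place of code of your own. Each camera call takes 0.05 s, during which the arm holds its last target. There are 200 camera calls.

TASK

Wind the crank of the filter holder's castle nut clockwise (seen from above) until the nut is all the way down, but with its slot lined up with the cross hole in the stud, which comes just before the nut jams on its seat. Then take the slim lock pin by its handle, push it level through slot and hole until its handle meets the nut, and let go. Leave the stubby pin and everything else on the bench where it is.

Things in the scene. Friction and masses are not known exactly. Their poses are not given: they have to be found in the camera images.
- holder: Filter holder, fixed: steel base plate 150 x 130 mm, white filter cassette, aluminium end plate 130 x 110 mm (top 60 mm above the bench) and an upright steel stud, 24 mm thick, its top 123 mm above the bench. Origin: centre of the underside; z up, x along the stud's cross hole, away from the robot within 18 degrees.
- stud_hole (a point): Centre of the stud's cross hole, 92 mm above the bench on the stud's axis. Its x axis runs along the hole, z up. The hole is 11 mm wide and high and open at both ends; a pin may enter from either end, and the end facing the robot is free.
- nut_slot (a point): Middle of the slot of the dark steel castle nut (48 mm across) on the stud; x along the slot. The slot, 12 mm wide, cuts right across the nut's crown and is open at the top; its floor is 5.5 mm below this point, the crown's top 12 mm above. Lined up, this point and its x and z axes match stud_hole. The nut's crank arm points to +y; a short stub, 45 mm, to -y.
- nut (a joint): Turn of the nut, rad. 0: slot lined up with the hole and at its height. Grows anticlockwise seen from above, the nut climbing 12 mm per turn (2 pi). Starts at 5 to 9.5; jams on its seat at -0.5. Half a turn or more too high, the slot's floor blocks the pin. At q the arm points q + 90 degrees anticlockwise from stud_hole's x axis. Turns with 0.07 N m (1 N at the crank grip); stays where left.
- crank_grip_mid (a point): Centre of the crank grip: upright, black, round, 20 mm thick, 46 mm high, on the end of the nut's arm, 75 mm from the stud's axis. It spins freely, so it can be held and led round in a circle without turning the hand. With the nut at 0 this point is 8 mm above stud_hole's height, and 12 mm higher per turn. The arm's top is 23 mm below it.
- pin_handle (a point): Centre of the handle of the slim lock pin (loose, steel, about 80 g), standing on the bench. Upright slab 28 mm long (x), 14 mm thick (y, grip it here), 36 mm high (z); this point is 18 mm above its underside. The shaft, 8 mm thick, 56 mm long, last 8 mm tapered, sticks out level to +x, its axis 6 mm below this point. Home, this point is 38 mm from the stud's axis, 6 mm above the hole's.
- pin_mid (a point): Point on the axis of the slim pin's shaft, 24 mm from the handle's face, 38 mm ahead (x) of pin_handle and 6 mm lower. When the pin is home it coincides with stud_hole. x axis along the shaft towards the tip.
- stub_handle (a point): Centre of the handle of the other pin: same handle, but a shaft 16 mm thick and only 30 mm long; it does not fit the hole and must stay. Loose, 80 g. The two pins stand about 100 mm apart in either order, shafts pointing away from the robot within 20 degrees.
- rack: Fixed blue rack, 155 x 78 mm, of tubes with green caps, 118 mm high; origin under its centre. It and the holder stand to the left and right in either order.
- tip_box: Loose blue box with a clear lid, 110 x 80 x 61 mm; origin under its centre. Leave it.
- dish: Loose flat round dish, 94 mm across, 15 mm high; origin under its centre. Leave it.
- cassette: Loose spare filter cassette, a white slab of 100 x 90 x 22 mm; origin under its centre. Leave it.
- beaker: Loose glass beaker, 72 mm across, 95 mm high; origin under its centre. Leave it.
- wash_bottle: Loose white bottle with a red cap, 68 mm across, 170 mm high; origin under its centre. Leave it.
- spanner: Loose steel spanner, 150 mm long, lying to the left. Leave it.
Mind the look-alikes: they are no part of the job. Leave any green or yellow look-alike of the part that bears pin_handle alone.

How it is judged (in metres and radians):
On the way:
1. the nut is wound down with its slot lined up with the cross hole (within 0.15 rad) and stands still there (value of joint nut between -0.15 and 0.15 rad and velocity of joint nut between -0.1 and 0.1 rad/s), for 0.2 s.
At the end, for the whole second after the job is handed in: The nut is down with its slot lined up with the hole (within 0.15 rad), and the slim pin is home in slot and hole (its mark point within 6 mm of the hole's centre, its shaft within 0.2 rad of the hole's axis), at rest (value of joint nut between -0.15 and 0.15 rad and distance between pin_mid and stud_hole below 0.006 m and angle between the x axis of pin_mid and the x axis of stud_hole, either way round below 0.2 rad and linear speed of pin below 0.02 m/s); the robot touches nothing.
It fails at once if a bystander (stubby pin, box, dish, cassette, beaker, bottle or spanner) is moved more than 30 mm (distance of any of dish, cassette, tip_box, beaker, wash_bottle, spanner, stub_handle from where it was at the start of the episode above 0.03 m).
It also fails if it takes over 64 s, if anything falls off the work surface, if the arm or the gripper's body presses on something with over 40 N, if the wrist force passes 120 N, or if a joint passes its speed limit or range.

## Working session

There is one attempt and no reset: what is moved stays moved. The work goes in short steps, Python scripts to look and compute and a tool call to move; the robot and the scene stay as the last step left them, time stands still between calls to the robot, and variables do not carry over. Pictures are saved under pics/ and viewed, at most 10 in all, crops included, and the job is handed in when it is done.

Besides the shell and the picture viewer there is one more tool, called after "Emit:" in YAML: its name, and indented under it one key for each argument. drive_tool: Moves the arm, as the interface text tells. Its arguments: {"type":"object","properties":{"plan":{"type":"array","items":{"type":"array"}},"claw":{"type":"number"},"force":{"type":"number"}},"required":["plan"]}

```bash
mkdir -p pics; ls; python3 - <<'E'
from workcell import bot, imaging
import cv2,pickle,numpy as np
np.set_printoptions(suppress=True,precision=3)
d={}
for n in("scene","top"):
    f=imaging.grab_frame(n);d[n]=f;cv2.imwrite(f"pics/{n}0.png",f["frame"]);print(n,f["mtx"].tolist(),np.round(-f["R"].T@f["t"],1))
pickle.dump(d,open("f0.pkl","wb"))
o=bot.get_obs();print(bot.tcp_to_grasp,{k:o[k] for k in("time_s","tcp_pos","tcp_rot","force","finger_gap")})
E
```

```text
pics
scene [[458.7813030256451, 0.0, 281.2803299057768], [0.0, 458.7813030256451, 212.20426699141885], [0.0, 0.0, 1.0]] [1017.7 -685.7  899.7]
top [[461.7409782670484, 0.0, 272.5676489425844], [0.0, 461.7409782670484, 201.26758701200845], [0.0, 0.0, 1.0]] [ 194.7   -5.  1506.5]
18.700000000000003 {'time_s': 0.1, 'tcp_pos': array([ 269.332, -618.371,  221.817]), 'tcp_rot': array([[ 0.917,  0.399, -0.001],
       [ 0.399, -0.917,  0.001],
       [-0.   , -0.002, -1.   ]]), 'force': array([ 0.335, -0.578,  0.069]), 'finger_gap': 87.85817045366794}
```

View pics/scene0.png

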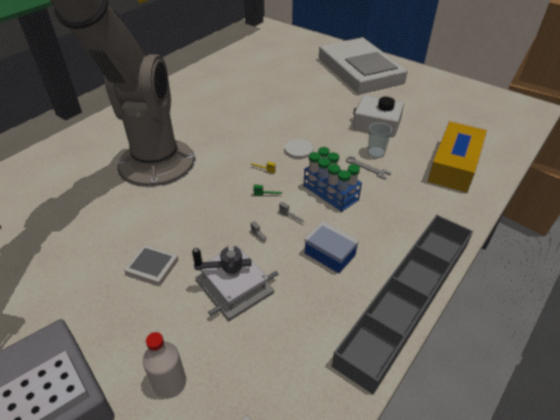

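View pics/top0.png

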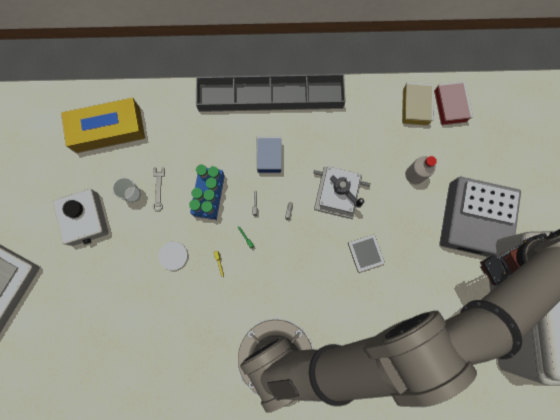

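The scene view shows grey pins at (284,208), which is longer, and (255,228). In the top view these are (254,211), slim with a long shaft, and (288,214), stubby. Candidates for the slim pin, in top-view pixels: grey (254,211), grey (288,214), green (250,243) and yellow (217,256). I choose the grey one at (254,211) and will check it in a crop.

```bash
python3 - <<'E'
import cv2,pickle,numpy as np
d=pickle.load(open("f0.pkl","rb"))
a=d["top"]["frame"][155:229,240:374];a=cv2.resize(a,None,fx=5.9,fy=5.9,interpolation=cv2.INTER_CUBIC)[:,:790]
b=d["scene"]["frame"][195:320,185:310]
b=cv2.resize(b[:48],None,fx=1,fy=1)
cv2.imwrite("pics/crop1.png",a)
E
```

```text
(no output)
```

View pics/crop1.png

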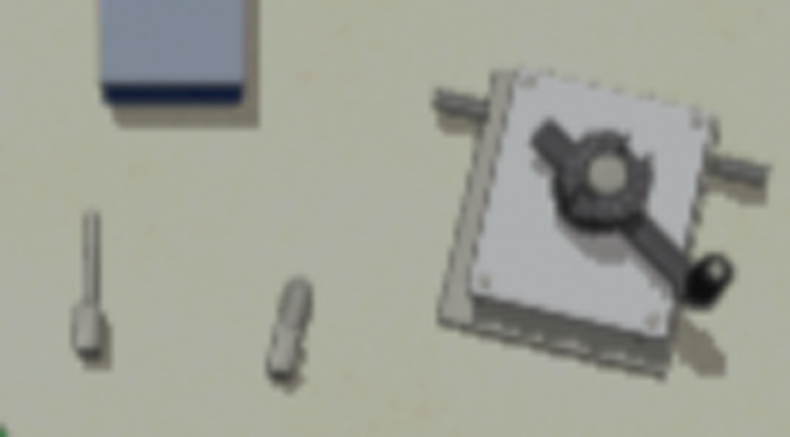

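The slim pin is on the left, handle near crop (87,320) and tip at (92,212). The stubby one is at (290,345). The nut is at (607,172), with the crank grip top at (717,268).

```bash
cat >h.py <<'E'
import numpy as np
np.set_printoptions(suppress=True,precision=1)
def ray(f,uv,z):
    c=-f["R"].T@f["t"];d=f["R"].T@np.linalg.solve(f["mtx"],[*uv,1.]);return c+d*(z-c[2])/d[2]
def proj(f,X):
    p=f["mtx"]@(f["R"]@np.asarray(X,float)+f["t"]);return p[:2]/p[2]
E
python3 - <<'E'
from h import *;import pickle
f=pickle.load(open("f0.pkl","rb"));t=f["top"]
c=lambda x,y,z:ray(t,(240+(x+.5)/5.9-.5,155+(y+.5)/5.9-.5),z)
S=c(607,172,123);print("stud",S)
C=[c(*p,60) for p in((475,295),(510,68),(715,118),(668,338))];print(np.array(C),"centre",np.mean(C,0))
for i,j in((0,1),(3,2),(1,2),(0,3)):
    e=C[j]-C[i];print(np.linalg.norm(e),np.degrees(np.arctan2(e[1],e[0])))
rods=c(437,98,20)-c(768,175,20);print("rod",np.linalg.norm(rods),np.degrees(np.arctan2(rods[1],rods[0]))-90)
G=c(712,268,140);v=G-S;print("grip",G,np.hypot(v[0],v[1]),np.degrees(np.arctan2(v[1],v[0])))
for n,T,B in(("pin",c(92,212,12),c(87,320,36)),("stub",c(300,282,20),c(283,348,36))):
    v=T-B;print(n,T,B,np.hypot(v[0],v[1]),np.degrees(np.arctan2(v[1],v[0])))
s=f["scene"];print(proj(s,S),proj(s,G),proj(s,c(87,320,36)))
E
```

```text
stud [ 523.6 -219.1  123. ]
[[ 471.8 -154.2   60. ]
 [ 598.4 -178.4   60. ]
 [ 567.8 -289.4   60. ]
 [ 446.1 -257.2   60. ]] centre [ 521.  -219.8   60. ]
128.92046782058608 -10.814614377632232
125.8426320831424 -14.816295465775097
115.08753023657849 -105.42275560161991
106.0955282512244 -103.98169922815963
rod 189.88858544387605 -14.73390337404173
grip [ 468.1 -267.7  140. ] 73.77498720993036 -138.83657825258453
pin [532.7  54.1  12. ] [466.6  56.6  36. ] 66.16826421188121 -2.152940780660356
stub [488.7 -61.4  20. ] [448.9 -50.5  36. ] 41.27238747177898 -15.292097821185498
[231.  253.9] [196.6 250.4] [284.7 204.7]
```

Emit:
drive_tool:
  plan:
    - [[0,0,0],5.9]
    - [[0,0,0],5.9]
    - [[0,0,0],5.9]
    - [[0,0,0],5.8]
    - [[0.02,-0.035,0],0]
    - [[0.02,-0.035,0],0]
    - [[0.02,-0.035,0],0]
    - [[0.02,-0.035,0],0]
  claw: 0.15
  force: 20

```text
time_s: 0.77
tcp_pos: [349.8, -477.0, 222.2]
tcp_rot: [[1.0, 0.0, -0.001], [0.0, -1.0, 0.001], [-0.001, -0.001, -1.0]]
force: [1.0, -0.6, 0.1]
finger_gap: 50.7
gripper_force: 0.0
```

Emit:
drive_tool:
  plan:
    - [[0.02,-0.035,0],0]
    - [[0.02,-0.035,0],0]
    - [[0.02,-0.035,0],0]
    - [[0.02,-0.035,0],0]
    - [[0,0,0],0]
    - [[0,0,0],0]

```text
time_s: 1.27
tcp_pos: [430.8, -336.1, 222.5]
tcp_rot: [[1.0, 0.006, -0.0], [0.006, -1.0, 0.001], [-0.0, -0.001, -1.0]]
force: [0.1, -0.9, 0.3]
finger_gap: 50.4
gripper_force: 0.0
```

```bash
python3 - <<'E'
from workcell import bot, imaging
from h import *;import cv2,pickle
d={n:imaging.grab_frame(n) for n in("wrist","scene")}
pickle.dump(d,open("f1.pkl","wb"))
o=bot.get_obs();print(o["time_s"],o["tcp_pos"],o["tcp_rot"],o["finger_gap"])
w=d["wrist"];print("cam",-w["R"].T@w["t"],"stud",proj(w,[523.6,-219.1,123]),"grip",proj(w,[468,-268,140]))
cv2.imwrite("pics/w1.png",w["frame"])
E
```

```text
1.3667 [ 428.8 -339.4  222.5] [[ 1.  0. -0.]
 [ 0. -1. -0.]
 [-0.  0. -1.]] 50.16735532836631
cam [ 504.7 -335.3  384.9] stud [133.2  94.1] grip [194.3 168.1]
```

View pics/w1.png

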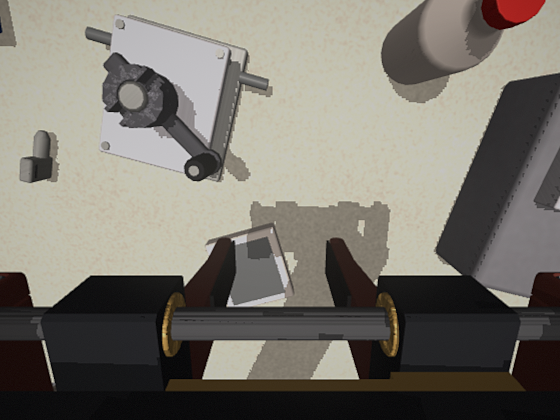

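The wrist view shows the stud top at (132,95), the grip top at (194,170), and the rod ends at about (87,32) and (268,84).

```bash
python3 - <<'E'
from h import *;import pickle
w=pickle.load(open("f1.pkl","rb"))["wrist"]
S=ray(w,(132,95),123);G=ray(w,(194,170),140);v=G-S
print(S,G,np.hypot(*v[:2]),np.degrees(np.arctan2(v[1],v[0])))
B=[ray(w,p,62) for p in((121,24),(221,54),(105,146))]
for a,b in((0,1),(2,0)):
    e=B[b]-B[a];print(np.linalg.norm(e),np.degrees(np.arctan2(e[1],e[0])))
e=ray(w,(87,32),20)-ray(w,(268,84),20);print(np.linalg.norm(e),np.degrees(np.arctan2(e[1],e[0]))-90)
E
```

```text
[ 522.9 -218.1  123. ] [ 466.5 -267.7  140. ] 75.12055078186926 -138.68967079752142
94.07873344282308 -105.14999676064878
114.69876916669685 -15.459095851926849
195.36734949947117 -14.699509201845785
```

Emit:
drive_tool:
  plan:
    - [[0.0126,-0.0238,0],0]
    - [[0.0126,-0.0238,0],0]
    - [[0.0126,-0.0238,0],0]
    - [[0,0,0],0]
    - [[0,0,0.03],0]
    - [[0,0,0.035],0]
    - [[0,0,0.035],0]
    - [[0,0,0.022],0]

```text
time_s: 2.03
tcp_pos: [464.6, -268.9, 97.7]
tcp_rot: [[1.0, -0.003, -0.003], [-0.003, -1.0, 0.0], [-0.003, -0.0, -1.0]]
force: [-1.2, 0.3, 0.0]
finger_gap: 50.4
gripper_force: 0.0
```

Emit:
drive_tool:
  plan:
    - [[0,0,0],0]
    - [[0,0,0],0]
    - [[0,0,0],0]
    - [[0,0,0],0]
    - [[0,0,0],0]
    - [[0,0,0],0]
  claw: -1
  force: 15

```text
time_s: 2.53
tcp_pos: [468.1, -268.1, 102.1]
tcp_rot: [[1.0, 0.0, 0.003], [0.0, -1.0, -0.001], [0.003, 0.001, -1.0]]
force: [0.5, -1.7, 1.1]
finger_gap: 19.4
gripper_force: 15.0
```

```bash
python3 - <<'E'
from workcell import bot
import numpy as np
from h import *
o=bot.get_obs();print(o["time_s"],o["tcp_pos"],o["force"],o["finger_gap"],o["gripper_force"])
# path: 8 rows x N calls, clockwise
S=np.array([522.9,-218.3]);a0=np.degrees(np.arctan2(*(o["tcp_pos"][:2]-S)[::-1]));print("arm",a0,np.hypot(*(o["tcp_pos"][:2]-S)))
a0=-138.7
A=np.radians(a0-np.arange(0,507,10.));P=np.c_[S[0]+75*np.cos(A),S[1]+75*np.sin(A)]
D=np.diff(P,axis=0)/1000
for i,d in enumerate(D[:36]):print(f"[[{d[0]:.4f},{-d[1]:.4f},0.0003],0],",end="\n" if i%8==7 else "")
E
```

```text
2.5333 [ 468.1 -268.1  102.1] [ 0.5 -1.7  1.1] 19.43777001322614 15.00069939342211
arm -137.75699021172485 74.05270000423597
[[-0.0077,-0.0105,0.0003],0],[[-0.0058,-0.0117,0.0003],0],[[-0.0037,-0.0125,0.0003],0],[[-0.0014,-0.0130,0.0003],0],[[0.0008,-0.0130,0.0003],0],[[0.0031,-0.0127,0.0003],0],[[0.0053,-0.0120,0.0003],0],[[0.0073,-0.0109,0.0003],0],
[[0.0090,-0.0095,0.0003],0],[[0.0105,-0.0077,0.0003],0],[[0.0117,-0.0058,0.0003],0],[[0.0125,-0.0037,0.0003],0],[[0.0130,-0.0014,0.0003],0],[[0.0130,0.0008,0.0003],0],[[0.0127,0.0031,0.0003],0],[[0.0120,0.0053,0.0003],0],
[[0.0109,0.0073,0.0003],0],[[0.0095,0.0090,0.0003],0],[[0.0077,0.0105,0.0003],0],[[0.0058,0.0117,0.0003],0],[[0.0037,0.0125,0.0003],0],[[0.0014,0.0130,0.0003],0],[[-0.0008,0.0130,0.0003],0],[[-0.0031,0.0127,0.0003],0],
[[-0.0053,0.0120,0.0003],0],[[-0.0073,0.0109,0.0003],0],[[-0.0090,0.0095,0.0003],0],[[-0.0105,0.0077,0.0003],0],[[-0.0117,0.0058,0.0003],0],[[-0.0125,0.0037,0.0003],0],[[-0.0130,0.0014,0.0003],0],[[-0.0130,-0.0008,0.0003],0],
[[-0.0127,-0.0031,0.0003],0],[[-0.0120,-0.0053,0.0003],0],[[-0.0109,-0.0073,0.0003],0],[[-0.0095,-0.0090,0.0003],0],
```

Emit:
drive_tool:
  plan:
    - [[-0.0077,-0.0105,0.0003],0]
    - [[-0.0058,-0.0117,0.0003],0]
    - [[-0.0037,-0.0125,0.0003],0]
    - [[-0.0014,-0.013,0.0003],0]
    - [[0.0008,-0.013,0.0003],0]
    - [[0.0031,-0.0127,0.0003],0]
    - [[0.0053,-0.012,0.0003],0]
    - [[0.0073,-0.0109,0.0003],0]

```text
time_s: 3.2
tcp_pos: [465.8, -169.9, 99.2]
tcp_rot: [[1.0, 0.002, 0.002], [0.002, -1.0, -0.001], [0.002, 0.001, -1.0]]
force: [2.5, -3.9, 2.8]
finger_gap: 19.8
gripper_force: 15.0
```

Forces are small, so I'll continue.

Emit:
drive_tool:
  plan:
    - [[0.009,-0.0095,0.0003],0]
    - [[0.0105,-0.0077,0.0003],0]
    - [[0.0117,-0.0058,0.0003],0]
    - [[0.0125,-0.0037,0.0003],0]
    - [[0.013,-0.0014,0.0003],0]
    - [[0.013,0.0008,0.0003],0]
    - [[0.0127,0.0031,0.0003],0]
    - [[0.012,0.0053,0.0003],0]

```text
time_s: 3.87
tcp_pos: [559.8, -151.9, 95.9]
tcp_rot: [[1.0, 0.001, -0.002], [0.001, -1.0, -0.0], [-0.002, 0.0, -1.0]]
force: [-3.6, -2.9, 7.2]
finger_gap: 19.3
gripper_force: 15.0
```

Emit:
drive_tool:
  plan:
    - [[0.0109,0.0073,0.0003],0]
    - [[0.0095,0.009,0.0003],0]
    - [[0.0077,0.0105,0.0003],0]
    - [[0.0058,0.0117,0.0003],0]
    - [[0.0037,0.0125,0.0003],0]
    - [[0.0014,0.013,0.0003],0]
    - [[-0.0008,0.013,0.0003],0]
    - [[-0.0031,0.0127,0.0003],0]

```text
time_s: 4.53
tcp_pos: [595.4, -240.4, 93.3]
tcp_rot: [[1.0, 0.002, -0.001], [0.002, -1.0, 0.002], [-0.001, -0.002, -1.0]]
force: [-2.2, 1.1, 7.2]
finger_gap: 19.5
gripper_force: 15.0
```

Emit:
drive_tool:
  plan:
    - [[-0.0053,0.012,0.0003],0]
    - [[-0.0073,0.0109,0.0003],0]
    - [[-0.009,0.0095,0.0003],0]
    - [[-0.0105,0.0077,0.0003],0]
    - [[-0.0117,0.0058,0.0003],0]
    - [[-0.0125,0.0037,0.0003],0]
    - [[-0.013,0.0014,0.0003],0]
    - [[-0.013,-0.0008,0.0003],0]

```text
time_s: 5.2
tcp_pos: [511.3, -291.9, 91.0]
tcp_rot: [[1.0, 0.0, -0.0], [0.0, -1.0, 0.001], [-0.0, -0.001, -1.0]]
force: [2.0, 2.7, 5.3]
finger_gap: 19.5
gripper_force: 15.0
```

Emit:
drive_tool:
  plan:
    - [[-0.0127,-0.0031,0.0003],0]
    - [[-0.012,-0.0053,0.0003],0]
    - [[-0.0109,-0.0073,0.0003],0]
    - [[-0.0095,-0.009,0.0003],0]
    - [[0,0,0],0]
    - [[0,0,0],0]

```text
time_s: 5.7
tcp_pos: [466.4, -266.3, 89.8]
tcp_rot: [[1.0, 0.002, -0.001], [0.002, -1.0, 0.001], [-0.001, -0.001, -1.0]]
force: [0.5, 0.7, 4.8]
finger_gap: 19.8
gripper_force: 15.0
```

```bash
python3 - <<'E'
from workcell import bot
from h import *
o=bot.get_obs();p=o["tcp_pos"];S=np.array([522.9,-218.3]);v=p[:2]-S
print(o["time_s"],p,o["force"],o["finger_gap"],"arm",np.degrees(np.arctan2(v[1],v[0])),np.hypot(*v))
A=np.radians(-138.7-np.r_[0:140:10,140,145.3]);P=np.c_[S[0]+75*np.cos(A),S[1]+75*np.sin(A)];print(P[-1])
D=np.diff(P,axis=0)/1000
for d in D:print(f"[[{d[0]:.4f},{-d[1]:.4f},0.0003],0],",end="")
E
```

```text
5.7 [ 466.4 -266.3   89.8] [0.5 0.7 4.8] 19.79141818504119 arm -139.65787976788707 74.12269902891659
[ 541.  -145.5]
[[-0.0077,-0.0105,0.0003],0],[[-0.0058,-0.0117,0.0003],0],[[-0.0037,-0.0125,0.0003],0],[[-0.0014,-0.0130,0.0003],0],[[0.0008,-0.0130,0.0003],0],[[0.0031,-0.0127,0.0003],0],[[0.0053,-0.0120,0.0003],0],[[0.0073,-0.0109,0.0003],0],[[0.0090,-0.0095,0.0003],0],[[0.0105,-0.0077,0.0003],0],[[0.0117,-0.0058,0.0003],0],[[0.0125,-0.0037,0.0003],0],[[0.0130,-0.0014,0.0003],0],[[0.0130,0.0008,0.0003],0],[[0.0068,0.0014,0.0003],0],
```

Emit:
drive_tool:
  plan:
    - [[-0.0077,-0.0105,0.0003],0]
    - [[-0.0058,-0.0117,0.0003],0]
    - [[-0.0037,-0.0125,0.0003],0]
    - [[-0.0014,-0.013,0.0003],0]
    - [[0.0008,-0.013,0.0003],0]
    - [[0.0031,-0.0127,0.0003],0]
    - [[0.0053,-0.012,0.0003],0]
    - [[0.0073,-0.0109,0.0003],0]

```text
time_s: 6.37
tcp_pos: [465.1, -170.8, 87.5]
tcp_rot: [[1.0, 0.001, 0.0], [0.001, -1.0, -0.001], [0.0, 0.001, -1.0]]
force: [3.0, -5.4, 1.7]
finger_gap: 19.7
gripper_force: 15.0
```

Emit:
drive_tool:
  plan:
    - [[0.009,-0.0095,0.0003],0]
    - [[0.0105,-0.0077,0.0003],0]
    - [[0.0117,-0.0058,0.0003],0]
    - [[0.0125,-0.0037,0.0003],0]
    - [[0.013,-0.0014,0.0003],0]
    - [[0.013,0.0008,0.0003],0]
    - [[0.0068,0.0014,0.0003],0]
    - [[0,0,0],0]

```text
time_s: 7.03
tcp_pos: [542.8, -145.2, 85.0]
tcp_rot: [[1.0, 0.0, 0.0], [0.0, -1.0, 0.0], [0.0, -0.0, -1.0]]
force: [1.2, -2.9, 3.1]
finger_gap: 19.8
gripper_force: 15.0
```

Emit:
drive_tool:
  plan:
    - [[0,0,0],0]
    - [[0,0,0],0]
    - [[0,0,0],0]

```text
time_s: 7.28
tcp_pos: [541.0, -144.8, 85.3]
tcp_rot: [[1.0, 0.001, -0.0], [0.001, -1.0, 0.0], [-0.0, -0.0, -1.0]]
force: [1.3, -1.4, 2.4]
finger_gap: 19.5
gripper_force: 15.0
```

```bash
python3 - <<'E'
from workcell import bot,imaging
from h import *;import cv2,pickle
o=bot.get_obs();p=o["tcp_pos"];S=np.array([522.9,-218.3]);v=p[:2]-S
print(o["time_s"],p,o["force"],o["finger_gap"],"arm",np.degrees(np.arctan2(v[1],v[0])),np.hypot(*v))
w=imaging.grab_frame("wrist");pickle.dump(w,open("f2.pkl","wb"));cv2.imwrite("pics/w2.png",w["frame"])
E
```

```text
7.2833 [ 541.  -144.8   85.3] [ 1.3 -1.4  2.4] 19.471528622985762 arm 76.1350828629556 75.73215406297196
```

View pics/w2.png

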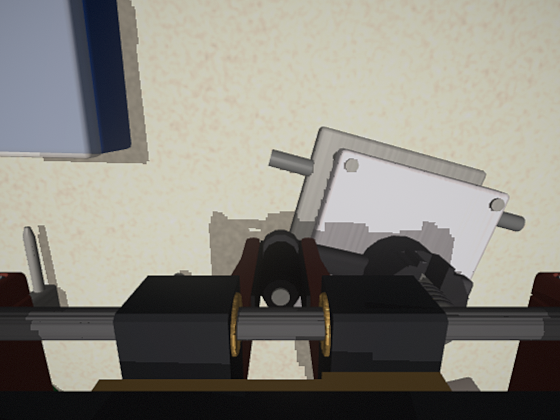

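The grip is held, the arm reads about 76° (target 75°), and the slot itself is hidden. I'll release, rise, and check the nut from behind.

Emit:
drive_tool:
  plan:
    - [[0,0,0],0]
    - [[0,0,0],0]
    - [[0,0,0],0]
    - [[0,0,-0.02],0]
    - [[0,0,-0.03],0]
    - [[0,0,-0.035],0]
    - [[0,0,-0.035],0]
    - [[0,0,-0.025],0]
  claw: 0.15

```text
time_s: 8.0
tcp_pos: [541.8, -144.8, 233.2]
tcp_rot: [[1.0, 0.001, 0.002], [0.001, -1.0, 0.0], [0.002, -0.0, -1.0]]
force: [1.4, 0.2, 0.2]
finger_gap: 50.6
gripper_force: 0.0
```

Emit:
drive_tool:
  plan:
    - [[-0.028,0.014,0],0]
    - [[-0.028,0.014,0],0]
    - [[-0.028,0.014,0],0]
    - [[-0.027,0.013,0],0]
    - [[0,0,0],0]
    - [[0,0,0],0]
    - [[0,0,0],0]

```text
time_s: 8.58
tcp_pos: [430.9, -199.6, 230.5]
tcp_rot: [[1.0, 0.001, 0.001], [0.001, -1.0, 0.0], [0.001, -0.0, -1.0]]
force: [1.0, -0.5, -1.0]
finger_gap: 50.7
gripper_force: 0.0
```

```bash
python3 - <<'E'
from workcell import bot,imaging
from h import *;import cv2,pickle
o=bot.get_obs();print(o["time_s"],o["tcp_pos"],o["finger_gap"])
w=imaging.grab_frame("wrist");pickle.dump(w,open("f3.pkl","wb"))
S=proj(w,[523,-218.3,110]);a=np.radians(75)
print(S,proj(w,[523+75*np.cos(a),-218.3+75*np.sin(a),123]),w["mtx"][0,0])
x,y=[int(v) for v in S];x0=max(0,x-100);y0=max(0,y-110);print(x0,y0)
cv2.imwrite("pics/w3.png",cv2.resize(w["frame"][y0:y0+170,x0:x0+200],None,fx=3.5,fy=3.5,interpolation=cv2.INTER_CUBIC))
E
```

```text
8.5833 [ 430.9 -199.6  230.5] 50.725787379476635
[302.8  98.1] [213.5  71.1] 313.6867482431473
202 0
```

View pics/w3.png

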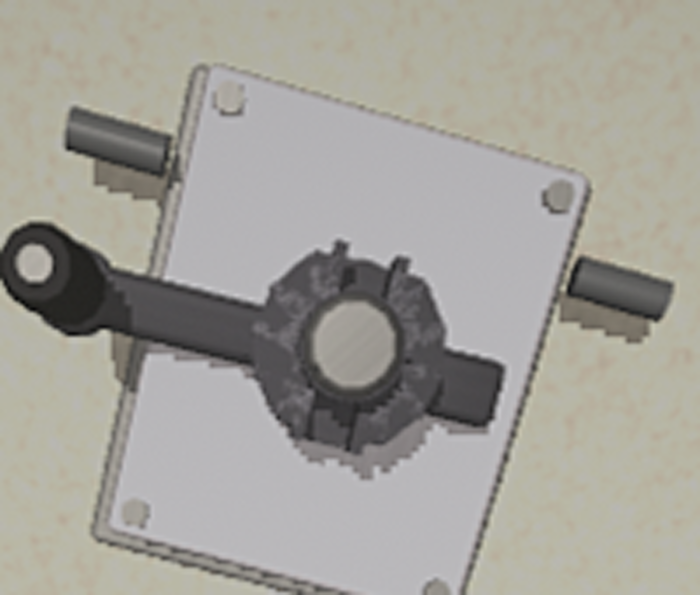

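The crank arm and slot look aligned with the plate: grip top at crop (36,262), stud top at (353,343), plate bolts at (228,98), (559,195), (135,513) and (436,590).

```bash
python3 - <<'E'
from h import *;import pickle
w=pickle.load(open("f3.pkl","rb"))
c=lambda x,y,z:ray(w,(202+(x+.5)/3.5-.5,(y+.5)/3.5-.5),z)
an=lambda v:np.degrees(np.arctan2(v[1],v[0]))
S=c(353,343,123);G=c(36,262,123);print(S,G,np.hypot(*(G-S)[:2]),an(G-S)-90)
B=[c(*p,62) for p in((228,98),(559,195),(135,513),(436,590))]
print(np.mean(B,0),an(B[0]-B[1])-90,an(B[2]-B[3])-90,an(B[0]-B[2]),an(B[1]-B[3]))
print("rod",an(c(68,125,20)-c(670,298,20))-90)
# slot mouth: far and near crown edges at top z=104
f=(c(341,245,104)+c(402,262,104))/2;n=(c(312,410,104)+c(353,420,104))/2;print("slot",an(f-n),(f+n)/2)
E
```

```text
[ 522.5 -217.2  123. ] [ 539.9 -144.5  123. ] 74.75715714429258 -13.4459790342748
[ 522.2 -217.2   62. ] -14.665745525658679 -14.166371954112037 -14.595651775036858 -15.081050399383276
rod -14.614968740783723
slot -13.264111787195771 [ 525.4 -218.1  104. ]
```

Emit:
drive_tool:
  plan:
    - [[-0.0035,-0.036,0],0]
    - [[-0.0035,-0.036,0],0]
    - [[-0.0035,-0.036,0.005],0]
    - [[-0.0035,-0.036,0.01],0]
    - [[-0.0035,-0.036,0.01],0]
    - [[-0.0035,-0.036,0.01],0]
    - [[-0.0035,-0.036,0.01],0]
    - [[0,0,0],0]

```text
time_s: 9.3
tcp_pos: [404.7, 59.4, 184.2]
tcp_rot: [[1.0, 0.012, -0.002], [0.012, -1.0, 0.003], [-0.002, -0.003, -1.0]]
force: [-0.9, -0.2, 0.7]
finger_gap: 50.5
gripper_force: 0.0
```

Emit:
drive_tool:
  plan:
    - [[0,0,0],0]
    - [[0,0,0],0]

```text
time_s: 9.47
tcp_pos: [406.2, 52.1, 185.3]
tcp_rot: [[1.0, 0.002, -0.0], [0.002, -1.0, 0.0], [-0.0, -0.0, -1.0]]
force: [-0.0, 0.0, -0.2]
finger_gap: 50.5
gripper_force: 0.0
```

```bash
python3 - <<'E'
from workcell import bot,imaging
from h import *;import cv2,pickle
o=bot.get_obs();print(o["time_s"],o["tcp_pos"],o["finger_gap"])
w=imaging.grab_frame("wrist");pickle.dump(w,open("f4.pkl","wb"))
S=proj(w,[490,56,20])
x,y=[int(v) for v in S];x0=max(0,x-80);y0=max(0,y-75);print(S,x0,y0)
cv2.imwrite("pics/w4.png",cv2.resize(w["frame"][y0:y0+150,x0:x0+160],None,fx=4,fy=4,interpolation=cv2.INTER_CUBIC))
E
```

```text
9.4667 [406.2  52.1 185.3] 50.4824222206914
[277.  109.8] 196 34
```

View pics/w4.png

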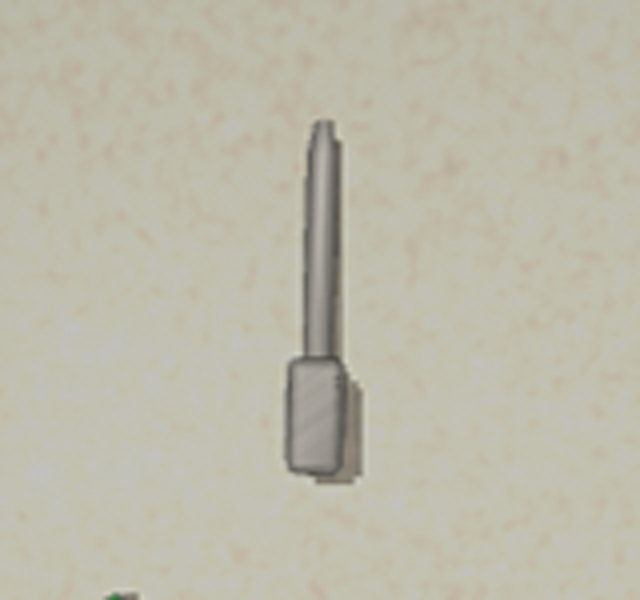

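The slim pin is clear: tip at crop (323,121), handle top spanning (287–347, 357–473).

```bash
python3 - <<'E'
from h import *;import pickle
w=pickle.load(open("f4.pkl","rb"))
c=lambda x,y,z:ray(w,(196+(x+.5)/4-.5,34+(y+.5)/4-.5),z)
T=c(323,121,12);H=c(316.5,415,36);F=c(318,357,36);K=c(316,473,36);v=T-H
print("tip",T,"handle",H,F,K,np.hypot(*v[:2]),np.degrees(np.arctan2(v[1],v[0])))
print(np.degrees(np.arctan2(*(T-c(319,350,12))[[1,0]])))
E
```

```text
tip [533.4  56.6  12. ] handle [463.9  58.   36. ] [477.5  57.6  36. ] [450.   58.1  36. ] 69.49703059878826 -1.1109064257574306
-1.1340309671463693
```

Emit:
drive_tool:
  plan:
    - [[0.029,-0.003,0.02],0]
    - [[0.0287,-0.0029,0.035],0]
    - [[0,0,0.035],1.1]
    - [[0,0,0.035],0]
    - [[0,0,0.027],0]
    - [[0,0,0.015],0]
    - [[0,0,0.008],0]
    - [[0,0,0.004],0]

```text
time_s: 10.18
tcp_pos: [461.2, 56.3, 8.3]
tcp_rot: [[1.0, -0.021, -0.001], [-0.021, -1.0, -0.001], [-0.001, 0.001, -1.0]]
force: [-0.6, -0.4, -0.2]
finger_gap: 50.6
gripper_force: 0.0
```

Emit:
drive_tool:
  plan:
    - [[0,0,0],0]
    - [[0,0,0],0]
    - [[0,0,0],0]

```text
time_s: 10.43
tcp_pos: [462.3, 57.4, 10.3]
tcp_rot: [[1.0, -0.019, 0.002], [-0.019, -1.0, 0.0], [0.002, -0.0, -1.0]]
force: [-0.6, -0.1, -0.2]
finger_gap: 50.6
gripper_force: 0.0
```

Emit:
drive_tool:
  plan:
    - [[0,0,0],0]
    - [[0,0,0],0]
    - [[0,0,0],0]
    - [[0,0,0],0]
    - [[0,0,0],0]
    - [[0,0,0],0]
    - [[0,0,0],0]
    - [[0,0,0],0]
  claw: -1
  force: 30

```text
time_s: 11.1
tcp_pos: [461.2, 57.6, 9.2]
tcp_rot: [[1.0, -0.019, 0.0], [-0.019, -1.0, -0.0], [0.0, 0.0, -1.0]]
force: [-0.3, -0.1, 1.0]
finger_gap: 14.1
gripper_force: 30.0
```

Emit:
drive_tool:
  plan:
    - [[0,0,-0.02],0]
    - [[0,0,-0.03],0]
    - [[-0.0075,0.02,-0.03],0]
    - [[-0.0075,0.035,0],0]
    - [[-0.0075,0.035,0],0]
    - [[-0.0075,0.035,0],0]
    - [[-0.0075,0.035,0],0]
    - [[-0.0075,0.035,0],0]

```text
time_s: 11.77
tcp_pos: [411.7, -138.1, 89.3]
tcp_rot: [[1.0, -0.018, 0.0], [-0.018, -1.0, -0.0], [0.0, 0.0, -1.0]]
force: [0.5, -0.3, -2.2]
finger_gap: 13.7
gripper_force: 30.0
```

Emit:
drive_tool:
  plan:
    - [[-0.0076,0.032,0],0]
    - [[0,0.0195,0],0]
    - [[0,0,0],4.5]
    - [[0,0,0],4.5]
    - [[0,0,0],4.5]
    - [[0,0,0],0]
    - [[0,0,0],0]
    - [[0,0,0],0]

```text
time_s: 12.43
tcp_pos: [403.9, -187.8, 89.1]
tcp_rot: [[0.969, -0.249, -0.0], [-0.249, -0.969, 0.0], [-0.0, 0.0, -1.0]]
force: [0.2, -0.4, -1.3]
finger_gap: 14.1
gripper_force: 30.0
```

```bash
python3 - <<'E'
from workcell import bot,imaging
from h import *;import cv2,pickle
P=[]
for i in range(3):
    w=imaging.grab_frame("wrist");o=bot.get_obs();P.append(o["tcp_pos"])
s=imaging.grab_frame("scene")
print(o["time_s"],np.array(P),o["finger_gap"],np.degrees(np.arctan2(o["tcp_rot"][1,0],o["tcp_rot"][0,0])),o["force"])
pickle.dump((w,s,np.mean(P,0)),open("f5.pkl","wb"))
S=proj(s,[480,-210,95]);x0,y0=[int(v) for v in S-[65,40]];print(x0,y0)
A=cv2.resize(w["frame"][:210,180:440],None,fx=3,fy=3,interpolation=cv2.INTER_CUBIC)
cv2.imwrite("pics/w5.png",A[:600,:780])
E
```

```text
12.5833 [[ 404.  -187.8   89.1]
 [ 404.  -187.8   89.2]
 [ 404.1 -187.8   89.2]] 13.769644721211252 -14.487139876236593 [ 0.4 -1.  -1.1]
155 210
```

View pics/w5.png

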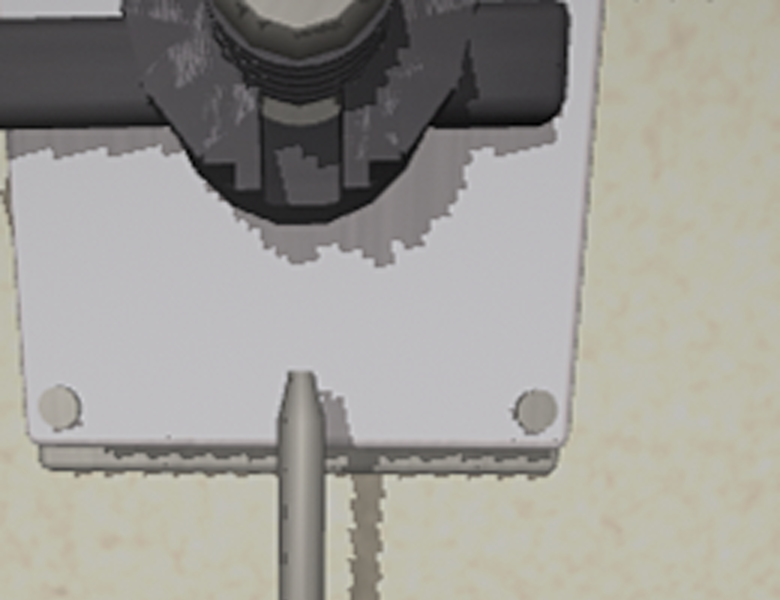

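The pin (crop column 302) and the slot and stud (columns 302–303) line up laterally, and shaft height works out at about 92 mm. Inserting now.

Emit:
drive_tool:
  plan:
    - [[0.008,0,0],0]
    - [[0.008,0,0],0]
    - [[0.008,0,0],0]
    - [[0.006,0,0],0]
    - [[0.006,0,0],0]
    - [[0.006,0,0],0]
    - [[0.006,0,0],0]
    - [[0,0,0],0]

```text
time_s: 13.3
tcp_pos: [452.0, -200.3, 89.3]
tcp_rot: [[0.968, -0.251, 0.001], [-0.251, -0.968, -0.0], [0.001, -0.0, -1.0]]
force: [0.4, 0.1, -1.5]
finger_gap: 13.9
gripper_force: 30.0
```

Emit:
drive_tool:
  plan:
    - [[0.006,0,0],0]
    - [[0.006,0,0],0]
    - [[0.006,0,0],0]
    - [[0.005,0,0],0]
    - [[0.004,0,0],0]
    - [[0.002,0,0],0]
    - [[0,0,0],0]
    - [[0,0,0],0]

```text
time_s: 13.97
tcp_pos: [478.4, -207.3, 89.1]
tcp_rot: [[0.968, -0.251, -0.0], [-0.251, -0.968, 0.0], [-0.0, -0.0, -1.0]]
force: [-0.8, -0.3, -0.8]
finger_gap: 13.8
gripper_force: 30.0
```

Emit:
drive_tool:
  plan:
    - [[0.0015,0,0],0]
    - [[0.0015,0,0],0]
    - [[0,0,0],0]
    - [[0,0,0],0]

```text
time_s: 14.3
tcp_pos: [481.5, -208.1, 89.2]
tcp_rot: [[0.968, -0.251, -0.0], [-0.251, -0.968, -0.0], [0.0, 0.0, -1.0]]
force: [0.1, 0.1, -1.0]
finger_gap: 14.1
gripper_force: 30.0
```

Total travel is 80 mm, and contact is expected at about 82 mm. I'll continue gently.

Emit:
drive_tool:
  plan:
    - [[0.001,0,0],0]
    - [[0.001,0,0],0]
    - [[0,0,0],0]
    - [[0,0,0],0]

```text
time_s: 14.63
tcp_pos: [482.9, -208.5, 89.1]
tcp_rot: [[0.968, -0.251, -0.001], [-0.251, -0.968, 0.0], [-0.001, 0.0, -1.0]]
force: [-0.7, 0.8, 0.7]
finger_gap: 14.0
gripper_force: 30.0
```

Emit:
drive_tool:
  plan:
    - [[0.001,0,0],0]
    - [[0,0,0],0]
    - [[0,0,0],0]

```text
time_s: 14.88
tcp_pos: [483.0, -208.5, 88.8]
tcp_rot: [[0.968, -0.252, -0.003], [-0.252, -0.968, 0.001], [-0.003, 0.0, -1.0]]
force: [-5.1, 1.3, 2.0]
finger_gap: 13.7
gripper_force: 30.0
```

The handle has met the nut (5 N). Releasing and lifting clear.

Emit:
drive_tool:
  plan:
    - [[0,0,0],0]
    - [[0,0,0],0]
    - [[0,0,0],0]
    - [[-0.001,0,0],0]
    - [[0,0,-0.01],0]
    - [[0,0,-0.03],0]
    - [[0,0,-0.035],0]
    - [[-0.02,0,-0.035],0]
  claw: 0.15

```text
time_s: 15.55
tcp_pos: [466.5, -203.7, 201.4]
tcp_rot: [[0.968, -0.251, 0.003], [-0.251, -0.968, -0.0], [0.002, -0.001, -1.0]]
force: [0.8, 0.7, 1.3]
finger_gap: 50.9
gripper_force: 0.0
```

Emit:
drive_tool:
  plan:
    - [[-0.03,0,-0.02],0]
    - [[-0.03,0,0],0]
    - [[-0.01,0,0],0]
    - [[0,0,0],0]
    - [[0,0,0],0]
    - [[0,0,0],0]

```text
time_s: 16.05
tcp_pos: [397.6, -186.1, 219.3]
tcp_rot: [[0.968, -0.251, 0.001], [-0.251, -0.968, -0.0], [0.001, -0.0, -1.0]]
force: [0.4, -0.3, 0.6]
finger_gap: 50.3
gripper_force: 0.0
```

```bash
python3 - <<'E'
from workcell import bot,imaging
from h import *;import cv2,pickle
o=bot.get_obs();print(o["time_s"],o["tcp_pos"],o["finger_gap"],o["force"])
w=imaging.grab_frame("wrist");pickle.dump(w,open("f6.pkl","wb"))
S=proj(w,[515,-217,100]);x0,y0=[max(0,int(v)) for v in S-[90,80]];print(x0,y0,[proj(w,p) for p in([523,-217.7,123],)])
cv2.imwrite("pics/w6.png",cv2.resize(w["frame"][y0:y0+150,x0:x0+190],None,fx=4,fy=4,interpolation=cv2.INTER_CUBIC))
E
```

```text
16.05 [ 397.6 -186.1  219.3] 50.306139664161826 [ 0.4 -0.3  0.6]
191 0 [array([279.7,  42.8])]
```

View pics/w6.png

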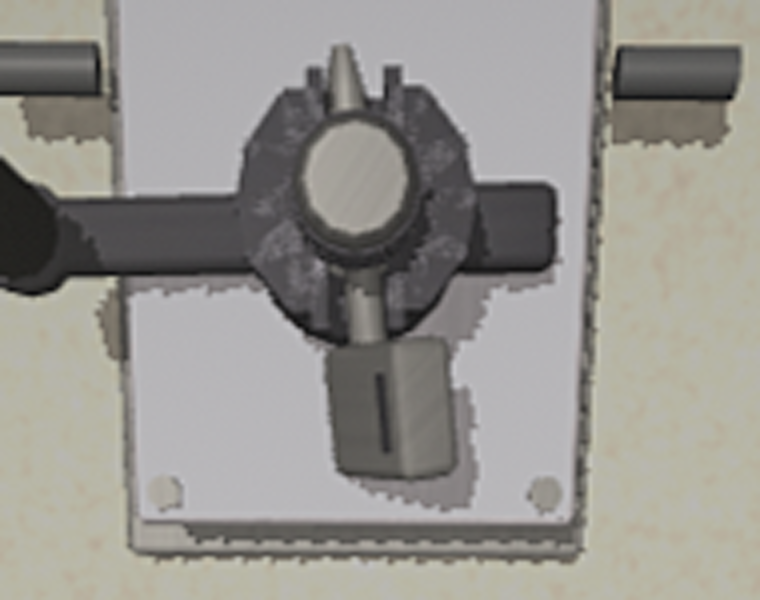

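The pin is in the slot and hole, its handle rolled a bit within the clearance. Tip at crop (343,46), stud top at (355,178). I'll check the depth and that it's at rest.

```bash
python3 - <<'E'
from workcell import bot,imaging
from h import *;import cv2,pickle
w=pickle.load(open("f6.pkl","rb"))
c=lambda x,y,z:ray(w,(191+(x+.5)/4-.5,(y+.5)/4-.5),z)
S=c(355,178,123);a=np.radians(-14.65);u=np.array([np.cos(a),np.sin(a)]);n=np.array([-u[1],u[0]])
for nm,p in(("tip",c(343,46,93)),("shaft@handle",c(366,335,91.5)),("grip",None)):
    if p is not None:d=(p-S)[:2];print(nm,d@u,d@n)
print(S)
for i in range(4): w2=imaging.grab_frame("wrist")
print("change",cv2.absdiff(w["frame"],w2["frame"])[:150,191:381].max(), np.abs(w["t"]-w2["t"]).max())
E
```

```text
tip 30.679910640217603 2.5688844679163174
shaft@handle -24.082562276962413 -2.3309284980729843
[ 522.2 -217.3  123. ]
change 157 0.8785425548896342
```

```bash
python3 - <<'E'
from workcell import bot,imaging
import cv2,numpy as np
a=imaging.grab_frame("scene")["frame"]
for i in range(8): b=imaging.grab_frame("scene")["frame"]
print("change",cv2.absdiff(a,b)[215:310,185:290].max(), bot.get_obs()["time_s"])
print(bot.close_job())
E
```

```text
change 17 16.75
the job is handed in; nothing more can be done
None
```

The job is handed in, though I was not shown the result. The nut is wound down to within about 1° of lined up. The slim pin is through slot and hole, with its tip within about 1.5 mm of the expected depth and about 5° of yaw. The gripper is clear, and I did not touch the stubby pin or anything else on the bench.

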